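# Close the vial sampler and start it

## Robot

A 6-joint arm with a two-finger parallel gripper is mounted at the origin on the work surface. World frame = base frame: x ahead of the robot, y to its left, z up, the work surface at z = 0. Lengths are in m, angles in rad, forces in N, time in s.
With the tool pointing down it reaches from about 0.35 to 0.775 m from the base axis. Payload 7.3 kg.
Tool frame: the origin (TCP) lies at the very end of the fingers, on their centre line; the grasp point (between the pads) lies 19 mm behind it; z points along the fingers, y is the line along which they close (so a half turn about z gives the same grasp; the last joint's range is limited). The gripper opens to 92 mm and grips with 3 to 60 N. Pads are 19 mm wide; open, the fingers measure 130 mm over their backs; the gripper's body (75 mm by 190 mm) begins 47 mm behind the grasp point.
Start: joints at [0.99, 0.342, 1.524, -0, 1.275, -0.146], TCP at [0.221, 0.476, 0.188] pointing down, gripper open.
Joint ranges: [-2.53, 2.53], [-0.77, 2.02], [0.04, 2.7], [-1, 4.14], [0.28, 2.66], [-3.11, 3.11]. Speed limits (rad/s): [2.57, 2.57, 3.14, 3.14, 3.14, 3.14].

## Interface

Orientations are given as a unit quaternion [w, x, y, z].
In Python, from station import state, get_image, calibration, hand_in gives the robot as it stands.
- The arm moves only by the tool move_arm, never from a script. Its argument "deltas" is a list of rows, each an object of numbers: "dx", "dy", "dz": the shift along the world's x, y, z as a fraction of full scale; "roll": the turn about the world's z as a fraction of full scale; "jaw": the finger opening in mm, from 0 to 91.8. In form: [{"dx": .., "dy": .., "dz": .., "roll": .., "jaw": ..}, ...]. A call has 1 to 10 rows; each row shifts and turns the commanded pose from where the row before left it; what a row does not reach is not made up. Full scale, the value 1, is 2 cm for a shift and 5 degrees for a turn. A row lasts 1/12 s, in which the tool goes at most 41.7 mm and 7.16 degrees, less where a joint would pass 70% of its speed; a pose out of reach is approached as far as the arm can. A call with a number of a shift or a turn outside -1 to 1 is refused whole. A call with a gripper value outside its range is refused whole. The fingers move at their own pace and stop on an object; "force" is the grip in N (left out, the last holds). Time passes only in rows, so rows that do not move let the fingers close. It gives the time, the measured TCP pose, the force, the opening and the grip force at its end, in the units of the state.
- state(): the state, without advancing time (a new reading comes with each control period).
- get_image(name): name is "side" or "top"; returns the picture (480x640x3 uint8, blue, green, red); there is no depth.
- calibration(name): a dict with "fx", "fy", "cx", "cy" (pixels), "k1" (the pictures are not rectified: a ray, as slopes to the right and down, at radius r is drawn at 1 + k1 r^2 times it, then the intrinsics apply), "position" and "attitude" of the camera in the world. Camera axes: x right, y up, looking along -z (the intrinsics and any distortion apply to the point x, -y, -z); pixel columns grow to the right and rows downward; lengths in m; the calibration is good to about 2 mm. A picture is of the moment at which its call begins. calibration takes no time and is no camera call.
- hand_in(): hands the job in; it is judged then, once.
The state is a dict: "time_s": time; "q": joint angles; "dq": joint speeds; "effort": joint torques, N m; "eef_pos": TCP position; "tool_rot": TCP orientation; "wrist_force": force on the tool from outside, world axes, zero at the start; "ft_torque": the same for the moment, N m; "grip_width": finger opening in m; "grasp_force": force on a finger pad.
Only numpy, scipy, OpenCV 4.12 (cv2) and the standard library are available. Lean on these libraries where they do the work, as an engineer would, in place of code of your own. Each camera call takes 0.05 s, during which the arm holds its last target. There are 200 camera calls.

## Task

One of the three vial samplers on the bench has its blue-fronted tray standing out. With closed fingertips push that tray fully home, then gently press the green start key on top of that same sampler fully down and let it come up again, and draw the hand clear. Grasp nothing; leave the red stop keys, the other two samplers, and all the loose vials, bottles and tools alone.

Things in the scene. Friction and masses are not known exactly. Their poses are not given: they have to be found in the camera images.
- sampler_a: vial sampler, one of three alike: white housing 200 (depth, own x) x 140 (own y) x 100 mm high, fixed to the bench; origin under the centre of its foot; own -x is its front, which faces the robot turned by up to about 9 deg; its top at z = 100 mm carries two round keys near the front and one loose vial at the back. Samplers stand side by side, at least 10 mm apart
- tray_a (a joint): how far sampler_a's tray stands out, m: 0 fully home (end stop), 0.08 fully out; slides along the sampler's own x, about 1.5 N of friction, stays where left. Its flat blue front panel (124 mm wide, 8 mm thick, 16 to 96 mm above the bench, centred in y) is pushed on its outer face, which lies 108 mm plus this value from the sampler's origin along own -x
- start_a (a joint): travel of the green start key of sampler_a, m: 0 up, 0.006 fully down; it springs back; 1.5 N starts it, 5 N takes it fully down
- start_a_top (a point): centre of the top of the green start key of sampler_a: round, 26 mm across, pressed straight down, its top 122 mm above the bench and 10 mm above its black 42 mm bezel; 30 mm in front of the sampler's centre, 34 mm to the left (own +y) seen from the robot
- stop_a (a joint): travel of the red stop key of sampler_a, m: 0 up, 0.006 fully down; it springs back; 1.5 N starts it, 5 N takes it fully down; same shape and height as the start key, 68 mm to the right of it (sampler's own x -30, y -34 mm)
- vial_a: loose amber vial with blue cap, 22 mm across, 46 mm high, standing on the back of sampler_a's top; origin at the centre of its underside; leave alone
- sampler_b: vial sampler, one of three alike: white housing 200 (depth, own x) x 140 (own y) x 100 mm high, fixed to the bench; origin under the centre of its foot; own -x is its front, which faces the robot turned by up to about 9 deg; its top at z = 100 mm carries two round keys near the front and one loose vial at the back. Samplers stand side by side, at least 10 mm apart
- tray_b (a joint): how far sampler_b's tray stands out, m: 0 fully home (end stop), 0.08 fully out; slides along the sampler's own x, about 1.5 N of friction, stays where left. Its flat blue front panel (124 mm wide, 8 mm thick, 16 to 96 mm above the bench, centred in y) is pushed on its outer face, which lies 108 mm plus this value from the sampler's origin along own -x
- start_b (a joint): travel of the green start key of sampler_b, m: 0 up, 0.006 fully down; it springs back; 1.5 N starts it, 5 N takes it fully down
- start_b_top (a point): centre of the top of the green start key of sampler_b: round, 26 mm across, pressed straight down, its top 122 mm above the bench and 10 mm above its black 42 mm bezel; 30 mm in front of the sampler's centre, 34 mm to the left (own +y) seen from the robot
- stop_b (a joint): travel of the red stop key of sampler_b, m: 0 up, 0.006 fully down; it springs back; 1.5 N starts it, 5 N takes it fully down; same shape and height as the start key, 68 mm to the right of it (sampler's own x -30, y -34 mm)
- vial_b: loose amber vial with blue cap, 22 mm across, 46 mm high, standing on the back of sampler_b's top; origin at the centre of its underside; leave alone
- sampler_c: vial sampler, one of three alike: white housing 200 (depth, own x) x 140 (own y) x 100 mm high, fixed to the bench; origin under the centre of its foot; own -x is its front, which faces the robot turned by up to about 9 deg; its top at z = 100 mm carries two round keys near the front and one loose vial at the back. Samplers stand side by side, at least 10 mm apart
- tray_c (a joint): how far sampler_c's tray stands out, m: 0 fully home (end stop), 0.08 fully out; slides along the sampler's own x, about 1.5 N of friction, stays where left. Its flat blue front panel (124 mm wide, 8 mm thick, 16 to 96 mm above the bench, centred in y) is pushed on its outer face, which lies 108 mm plus this value from the sampler's origin along own -x
- start_c (a joint): travel of the green start key of sampler_c, m: 0 up, 0.006 fully down; it springs back; 1.5 N starts it, 5 N takes it fully down
- start_c_top (a point): centre of the top of the green start key of sampler_c: round, 26 mm across, pressed straight down, its top 122 mm above the bench and 10 mm above its black 42 mm bezel; 30 mm in front of the sampler's centre, 34 mm to the left (own +y) seen from the robot
- stop_c (a joint): travel of the red stop key of sampler_c, m: 0 up, 0.006 fully down; it springs back; 1.5 N starts it, 5 N takes it fully down; same shape and height as the start key, 68 mm to the right of it (sampler's own x -30, y -34 mm)
- vial_c: loose amber vial with blue cap, 22 mm across, 46 mm high, standing on the back of sampler_c's top; origin at the centre of its underside; leave alone
- amber_bottle: loose amber reagent bottle, 68 mm across, 150 mm high, standing to the left of the samplers; origin at the centre of its underside; leave alone
- beaker: loose glass beaker, 70 mm across, 85 mm high, standing to the left; origin at the centre of its underside; leave alone
- cap_jar: loose white jar with blue lid, 60 mm across, 70 mm high, standing to the right; origin at the centre of its underside; leave alone
- spanner: loose steel spanner, 150 mm long, lying flat to the right; origin under its middle; leave alone

How it is judged:
On the way, in this order (a step that is already met when the one before it is completed fails the run):
1. the tray that stood out is pushed fully home (within 5 mm) (value of joint tray_a below 0.005 m), for 0.1 s.
2. with that tray home, the green start key of the same sampler is pressed down by the fingers (more than 4.5 of its 6 mm) (value of joint tray_a below 0.005 m and value of joint start_a above 0.0045 m and contact force between the fingers and sampler_a above 0.5 N), for 0.05 s.
At the end, for the whole second after the job is handed in: all three trays are home within 5 mm, all keys are up again (within 2 mm), and the loose things stand upright (within about 9 deg) within 20 mm of where they were (value of joint each of tray_a, tray_b, tray_c below 0.005 m and value of joint each of start_a, stop_a, start_b, stop_b, start_c, stop_c below 0.002 m and distance of each of vial_a, vial_b, vial_c, amber_bottle, beaker, cap_jar, spanner from where it was at the start of the episode below 0.02 m and angle between each of vial_a, vial_b, vial_c, amber_bottle, beaker, cap_jar's own z axis and vertical below 0.15 rad); the robot touches nothing.
It fails at once if a start or stop key other than the right one is pressed by more than 2 mm (value of joint any of stop_a, start_b, stop_b, start_c, stop_c above 0.002 m).
It fails at once if the start key is pressed by more than 2 mm while the tray still stands out more than 8 mm (value of joint start_a above 0.002 m and value of joint tray_a above 0.008 m).
It fails at once if the start key is pressed harshly: more than 25 N from the fingers while it is down (value of joint start_a above 0.002 m and contact force between the fingers and sampler_a above 25 N).
It fails at once if another sampler is touched with more than 2 N (contact force between any of the fingers, the arm and sampler_b above 2 N or contact force between any of the fingers, the arm and sampler_c above 2 N).
It fails at once if a loose bystander is moved, lifted or carried by more than 20 mm, or tipped by more than about 20 deg (distance of any of vial_a, vial_b, vial_c, amber_bottle, beaker, cap_jar, spanner from where it was at the start of the episode above 0.02 m or angle between any of vial_a, vial_b, vial_c, amber_bottle, beaker, cap_jar's own z axis and vertical above 0.35 rad).
It also fails if it takes over 40 s, if anything falls off the work surface, if the arm or the gripper's body presses on something with over 40 N, if the wrist force passes 120 N, or if a joint passes its speed limit or range.

## Working session

There is one attempt and no reset: what is moved stays moved. The work goes in short steps, Python scripts to look and compute and a tool call to move; the robot and the scene stay as the last step left them, time stands still between calls to the robot, and variables do not carry over. Pictures are saved under pics/ and viewed, at most 10 in all, crops included, and the job is handed in when it is done.

Besides the shell and the picture viewer there is one more tool, called after ">>>" as name(argument=value, ...) on one line, values as JSON. move_arm: Moves the arm, as the interface text tells. Shift numbers are shares of 2 cm and turn numbers shares of 5 degrees, none past 1 either way. Its arguments: {"type":"object","properties":{"deltas":{"type":"array"},"force":{"type":"number"}},"required":["deltas"]}

```bash
mkdir -p pics; python3 - <<'E'
from station import *
import cv2
for n in("top","side"):
    cv2.imwrite(f"pics/{n}0.png",get_image(n)); print(n,calibration(n))
s=state();print(s)
E
```

```text
top {'fx': 453.73375543442353, 'fy': 453.73375543442353, 'cx': 319.532611105919, 'cy': 238.460709748467, 'k1': -0.05157003409252967, 'position': array([ 0.33497131, -0.01695286,  1.07603541]), 'attitude': array([ 0.70679454,  0.06287458, -0.04965106, -0.70286772])}
side {'fx': 578.8085711425839, 'fy': 578.8085711425839, 'cx': 326.7604426130678, 'cy': 234.387732646182, 'k1': -0.04510670629566091, 'position': array([ 0.16954919, -1.04552423,  0.84983261]), 'attitude': array([ 0.87724806,  0.45568435, -0.06926561, -0.1341264 ])}
{'time_s': 0.1, 'q': array([ 9.90030882e-01,  3.42652917e-01,  1.52492359e+00, -1.97116327e-05,
        1.27537310e+00, -1.46000641e-01]), 'dq': array([ 0.00016506, -0.00146976, -0.00183226, -0.00045134, -0.00231813,
       -0.0005722 ]), 'effort': array([ 1.81706477e-03, -4.32004166e+01, -2.44694942e+01,  7.18339719e-02,
        5.25452360e-02, -3.39233009e-05]), 'eef_pos': array([0.22088829, 0.47582008, 0.18781382]), 'tool_rot': array([-2.32345851e-04,  2.15671513e-01,  9.76465738e-01, -6.37523998e-04]), 'wrist_force': array([-0.75215115,  0.1254945 , -0.24216404]), 'ft_torque': array([-0.04909447, -0.02369819,  0.00453251]), 'grasp_force': 0.0, 'grip_width': 0.09177641384363601}
```

View pics/top0.png

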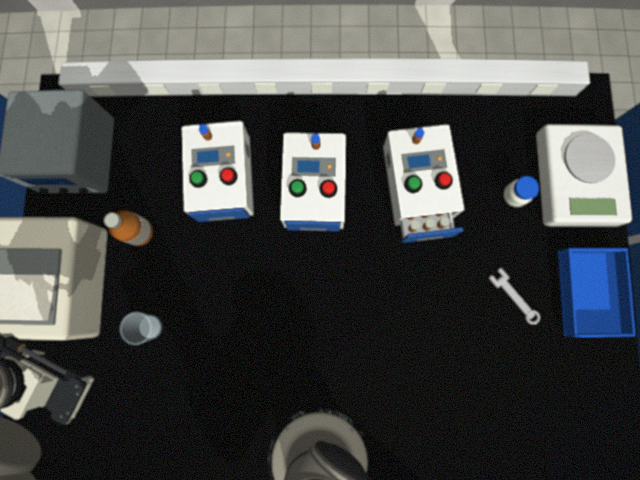

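View pics/side0.png

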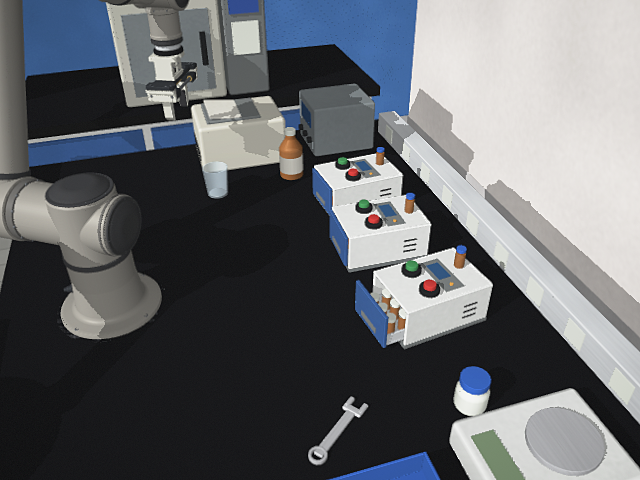

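The top view shows the right-hand sampler with its tray out: green key near (414,184), red (444,180), tray panel about (402..462, 235). The side view agrees, with green at (411,267), red at (429,288) and the panel at left. I'll enlarge both.

```bash
cat > h.py <<'E'
import numpy as np, cv2
from station import *
from scipy.spatial.transform import Rotation as R
def ray(n,px):
    c=calibration(n); K=np.array([[c['fx'],0,c['cx']],[0,c['fy'],c['cy']],[0,0,1]])
    u=cv2.undistortPoints(np.array([[px]],float),K,np.array([c['k1'],0,0,0.]))[0,0]
    w=c['attitude']; return c['position'],R.from_quat([*w[1:],w[0]]).apply([u[0],-u[1],-1])
def onz(n,px,z):
    p,d=ray(n,px); return p+d*(z-p[2])/d[2]
def tri(pt,ps):
    (a,d),(b,e)=ray('top',pt),ray('side',ps)
    s=np.linalg.lstsq(np.c_[d,-e],b-a,rcond=None)[0]
    x,y=a+d*s[0],b+e*s[1]; return (x+y)/2,np.linalg.norm(x-y)
E
python3 - <<'E'
from h import *
t=cv2.imread('pics/top0.png');s=cv2.imread('pics/side0.png')
def keys(im,x0,y0,x1,y1):
    b,g,r=[im[y0:y1,x0:x1,i].astype(int) for i in range(3)]
    for m in(((g-r>30)&(g-b>20)),((r-g>80)&(r-b>80))):
        n,l,st,c=cv2.connectedComponentsWithStats(m.astype(np.uint8)); i=1+np.argmax(st[1:,4])
        yield c[i]+[x0,y0], st[i]
kt=list(keys(t,380,160,470,200)); ks=list(keys(s,395,250,445,305))
for (a,sa),(b,sb) in zip(kt,ks): print(a,sa,b,sb,onz('top',a,.12),onz('side',b,.12),tri(a,b))
cv2.imwrite('pics/c1.png',cv2.resize(t[115:250,375:475],None,fx=5.9,fy=4.4*1.34,interpolation=cv2.INTER_CUBIC)[:,:] if 0 else cv2.resize(t[150:250,375:475],None,fx=6,fy=6,interpolation=cv2.INTER_CUBIC))
cv2.imwrite('pics/c2.png',cv2.resize(s[240:350,350:500],None,fx=5,fy=5,interpolation=cv2.INTER_CUBIC))
E
```

```text
[413.81751825 182.47445255] [ 28  16  13  14 137] [411.43220339 265.42372881] [ 11  10  12  12 118] [ 0.61276201 -0.20278855  0.12      ] [ 0.61077092 -0.21121712  0.12      ] (array([ 0.61458735, -0.20401198,  0.11369781]), np.float64(1.1545850725966312e-05))
[444.544 178.976] [ 59  13  12  13 125] [429.33884298 285.        ] [ 28  30  13  11 121] [ 0.62098995 -0.27010228  0.12      ] [ 0.61871881 -0.27849758  0.12      ] (array([ 0.62278561, -0.27176019,  0.11360358]), np.float64(0.00023211518022725458))
```

View pics/c1.png

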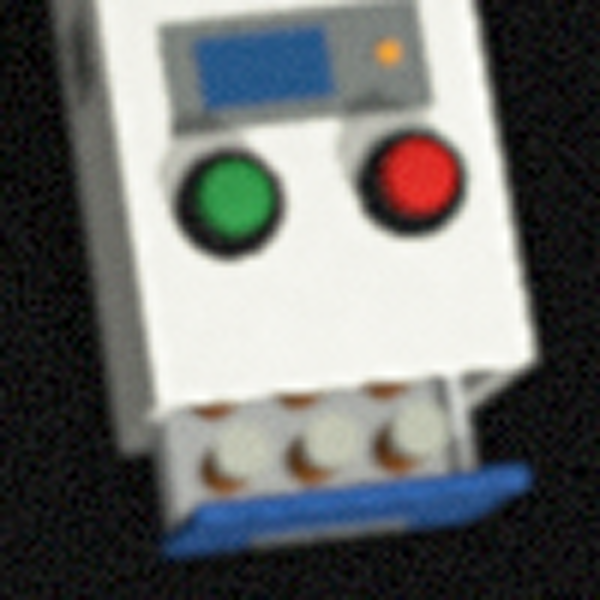

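View pics/c2.png

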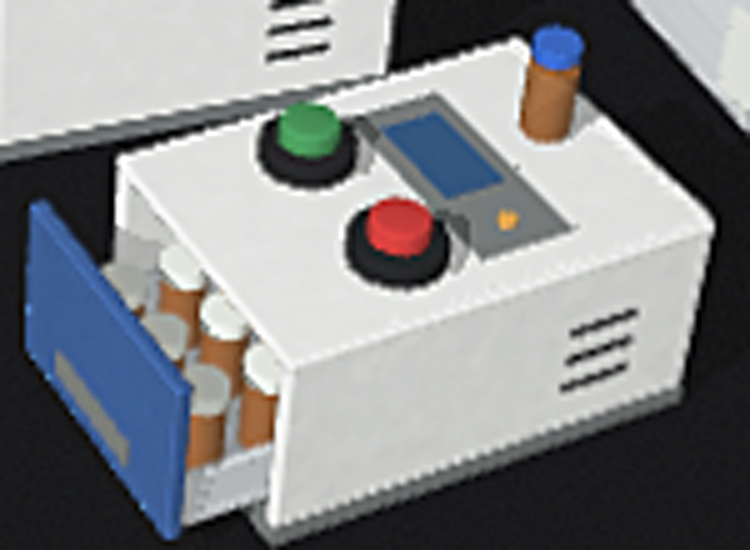

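The crops put the key tops at (414.7,182.5) in the top view and (412.2,263) in the side view. The panel's outer top edge runs from about (407,236) to (463,229.5) in the top view. Next I'll work out the sampler's pose.

```bash
python3 - <<'E'
from h import *
g,_=tri((414.4,182.4),(412.2,263)); r,_=tri((444.7,179.2),(430.3,282.6)); print(g,r,np.linalg.norm(g-r))
G=onz('top',(414.4,182.4),.122);Rr=onz('top',(444.7,179.2),.122)
print(G,Rr,onz('side',(412.2,263),.122),onz('side',(430.3,282.6),.122))
e=(G-Rr)[:2];e/=np.linalg.norm(e);x=np.array([e[1],-e[0]]);print('yaw',np.degrees(np.arctan2(-e[0],e[1])))
O=(G+Rr)[:2]/2+.03*x;print('O',O,'home face',O-.108*x)
for p in((407,236),(463.3,229.5)):
    P=onz('top',p,.096);print(P,'own',(P[:2]-O)@x,(P[:2]-O)@e)
for p in((350+40/5,240+203/5),(350+188/5,240+383/5)):
    P=onz('side',p,.096);print(P,'own',(P[:2]-O)@x,(P[:2]-O)@e)
# housing front top corners (side): 
for p in((350+118/5,240+158/5),(350+297/5,240+370/5)):
    P=onz('side',p,.1);print('hous',P,'own',(P[:2]-O)@x,(P[:2]-O)@e)
for p in((375+155/6,150+410/6),(375+537/6,150+358/6)):
    P=onz('top',p,.1);print('housT',P,'own',(P[:2]-O)@x,(P[:2]-O)@e)
print(onz('top',(112,220),.15),onz('top',(150,325),.08))
E
```

```text
[ 0.6142233  -0.20442446  0.11994387] [ 0.62259014 -0.27129115  0.11872276] 0.06739918200510542
[ 0.61235394 -0.20367044  0.122     ] [ 0.61988839 -0.2698927   0.122     ] [ 0.61436337 -0.2066194   0.122     ] [ 0.62245664 -0.2745441   0.122     ]
yaw 6.490925751222033
O [ 0.64592886 -0.23339019] home face [ 0.53862117 -0.24559914]
[ 0.49863062 -0.18923657  0.096     ] own -0.14136264458476955 0.060522040311423345
[ 0.51359958 -0.31330089  0.096     ] own -0.14051459493751237 -0.06443918086197857
[ 0.500917   -0.19696636  0.096     ] own -0.13996474167607628 0.052583335376426704
[ 0.51808283 -0.31359479  0.096     ] own -0.13609330738012326 -0.06523800269093782
hous [ 0.53977004 -0.18381046  0.1       ] own -0.09987353755793874 0.06126272775055954
hous [ 0.55817995 -0.3232827   0.1       ] own -0.09734839878647704 -0.07939662394284948
housT [ 0.53715654 -0.1759581   0.1       ] own -0.10158260606666955 0.06936019955781013
housT [ 0.5572436  -0.31672376  0.1       ] own -0.09753728620411789 -0.0727738839153515
[0.52160844 0.44185898 0.15      ] [0.30132769 0.37261187 0.08      ]
```

>>> move_arm(deltas=[{"dx": 1, "dy": -1, "roll": 0.64, "jaw": 0}, {"dx": 1, "dy": -1, "roll": 0.64, "jaw": 0}, {"dx": 1, "dy": -1, "roll": 0.64, "jaw": 0}, {"dx": 1, "dy": -1, "roll": 0.64, "jaw": 0}, {"dx": 1, "dy": -1, "roll": 0.64, "jaw": 0}, {"dx": 1, "dy": -1, "roll": 0.64, "jaw": 0}, {"dx": 1, "dy": -1, "roll": 0.64, "jaw": 0}, {"dx": 1, "dy": -1, "roll": 0.64, "jaw": 0}, {"dx": 1, "dy": -1, "roll": 0.64, "jaw": 0}, {"dx": 1, "dy": -1, "roll": 0.64, "jaw": 0}])

```text
$.deltas[0]: bad value
```

>>> move_arm(deltas=[{"dy": -1}, {"dy": -1}, {"dy": -1}, {"dy": -1}, {"dy": -1}, {"dy": -1}, {"dy": -1}, {"dy": -1}, {"dy": -1}, {"dy": -1}])

```text
$.deltas[0]: bad value
```

>>> move_arm(deltas=[{"dy": -1}, {"dy": -1}, {"dy": -1}, {"dy": -1}, {"dy": -1}, {"dy": -1}, {"dy": -1}, {"dy": -1}, {"dy": -1}, {"dy": -1}])

```text
$.deltas[0]: bad value
```

Every row probably needs all five fields, so I'll test that with one.

>>> move_arm(deltas=[{"dx": 1, "dy": -1, "dz": 0, "roll": 0.64, "jaw": 0}])

```text
time_s: 0.18
eef_pos: [0.2389, 0.4579, 0.1879]
tool_rot: [-0.001, 0.187, 0.982, 0.0]
wrist_force: [-0.2, -0.3, -0.3]
grip_width: 0.0884
grasp_force: 0.0
```

>>> move_arm(deltas=[{"dx": 1, "dy": -1, "dz": 0, "roll": 0.64, "jaw": 0}, {"dx": 1, "dy": -1, "dz": 0, "roll": 0.64, "jaw": 0}, {"dx": 1, "dy": -1, "dz": 0, "roll": 0.64, "jaw": 0}, {"dx": 1, "dy": -1, "dz": 0, "roll": 0.64, "jaw": 0}, {"dx": 1, "dy": -1, "dz": 0, "roll": 0.64, "jaw": 0}, {"dx": 1, "dy": -1, "dz": 0, "roll": 0.64, "jaw": 0}, {"dx": 1, "dy": -1, "dz": 0, "roll": 0.64, "jaw": 0}, {"dx": 1, "dy": -1, "dz": 0, "roll": 0.64, "jaw": 0}, {"dx": 1, "dy": -1, "dz": 0, "roll": 0.64, "jaw": 0}])

```text
time_s: 0.93
eef_pos: [0.4217, 0.2749, 0.1881]
tool_rot: [-0.0, -0.063, 0.998, -0.0]
wrist_force: [1.0, -0.1, 0.6]
grip_width: 0.0293
grasp_force: 0.0
```

>>> move_arm(deltas=[{"dx": 0, "dy": -1, "dz": 0, "roll": 0, "jaw": 0}, {"dx": 0, "dy": -1, "dz": 0, "roll": 0, "jaw": 0}, {"dx": 0, "dy": -1, "dz": 0, "roll": 0, "jaw": 0}, {"dx": 0, "dy": -1, "dz": 0, "roll": 0, "jaw": 0}, {"dx": 0, "dy": -1, "dz": 0, "roll": 0, "jaw": 0}, {"dx": 0, "dy": -1, "dz": 0, "roll": 0, "jaw": 0}, {"dx": 0, "dy": -1, "dz": 0, "roll": 0, "jaw": 0}, {"dx": 0, "dy": -1, "dz": 0, "roll": 0, "jaw": 0}, {"dx": 0, "dy": -1, "dz": 0, "roll": 0, "jaw": 0}, {"dx": 0, "dy": -1, "dz": 0, "roll": 0, "jaw": 0}])

```text
time_s: 1.77
eef_pos: [0.4208, 0.0752, 0.1882]
tool_rot: [-0.0, -0.062, 0.998, 0.0]
wrist_force: [-0.0, 0.7, -0.3]
grip_width: 0.0006
grasp_force: 0.0
```

>>> move_arm(deltas=[{"dx": 0, "dy": -1, "dz": 0, "roll": 0, "jaw": 0}, {"dx": 0, "dy": -1, "dz": 0, "roll": 0, "jaw": 0}, {"dx": 0, "dy": -1, "dz": 0, "roll": 0, "jaw": 0}, {"dx": 0, "dy": -1, "dz": 0, "roll": 0, "jaw": 0}, {"dx": 0, "dy": -1, "dz": 0, "roll": 0, "jaw": 0}, {"dx": 0, "dy": -1, "dz": 0, "roll": 0, "jaw": 0}, {"dx": 0, "dy": -1, "dz": 0, "roll": 0, "jaw": 0}, {"dx": 0, "dy": -1, "dz": 0, "roll": 0, "jaw": 0}, {"dx": 0, "dy": -1, "dz": 0, "roll": 0, "jaw": 0}, {"dx": 0, "dy": -1, "dz": 0, "roll": 0, "jaw": 0}])

```text
time_s: 2.6
eef_pos: [0.4208, -0.1247, 0.1882]
tool_rot: [-0.0, -0.062, 0.998, 0.0]
wrist_force: [1.1, -0.1, 0.6]
grip_width: 0.0006
grasp_force: 0.0
```

>>> move_arm(deltas=[{"dx": 0.3, "dy": -0.94, "dz": -0.84, "roll": 0, "jaw": 0}, {"dx": 0.3, "dy": -0.94, "dz": -0.84, "roll": 0, "jaw": 0}, {"dx": 0.3, "dy": -0.94, "dz": -0.84, "roll": 0, "jaw": 0}, {"dx": 0.3, "dy": -0.94, "dz": -0.84, "roll": 0, "jaw": 0}, {"dx": 0.3, "dy": -0.94, "dz": -0.84, "roll": 0, "jaw": 0}, {"dx": 0.3, "dy": -0.94, "dz": -0.84, "roll": 0, "jaw": 0}, {"dx": 0.3, "dy": -0.94, "dz": -0.84, "roll": 0, "jaw": 0}, {"dx": 0, "dy": 0, "dz": 0, "roll": 0, "jaw": 0}])

```text
time_s: 3.27
eef_pos: [0.4623, -0.2573, 0.0674]
tool_rot: [-0.002, -0.061, 0.998, 0.001]
wrist_force: [-1.4, 0.2, 0.2]
grip_width: 0.0002
grasp_force: 0.0
```

```bash
python3 - <<'E'
from h import *
a=get_image('side')[180:380,300:500];b=get_image('top')[140:290,370:520]
cv2.imwrite('pics/pre.png',np.hstack([cv2.resize(a,(400,400)),cv2.resize(b,(400,400))]))
E
```

```text
(no output)
```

View pics/pre.png

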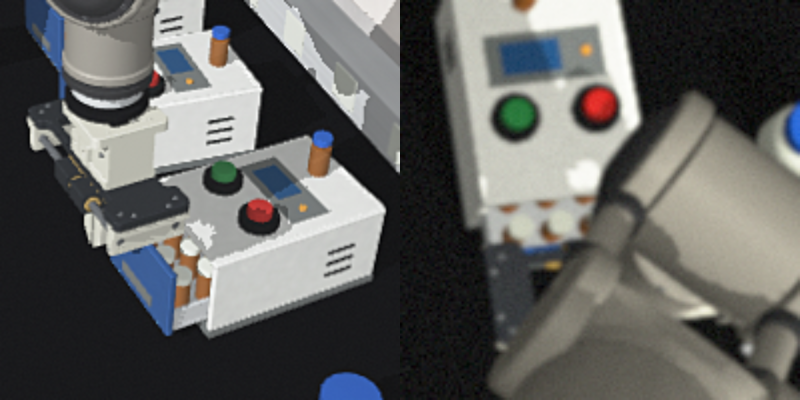

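The side crop shows the closed fingers in front of the blue panel, with the gripper body above the panel's top edge. I'll push along the sampler's own x.

>>> move_arm(deltas=[{"dx": 0.5, "dy": 0.06, "dz": 0, "roll": 0, "jaw": 0}, {"dx": 0.5, "dy": 0.06, "dz": 0, "roll": 0, "jaw": 0}, {"dx": 0.5, "dy": 0.06, "dz": 0, "roll": 0, "jaw": 0}, {"dx": 0.5, "dy": 0.06, "dz": 0, "roll": 0, "jaw": 0}, {"dx": 0.5, "dy": 0.06, "dz": 0, "roll": 0, "jaw": 0}, {"dx": 0.3, "dy": 0.04, "dz": 0, "roll": 0, "jaw": 0}])

```text
time_s: 3.87
eef_pos: [0.5209, -0.2481, 0.0711]
tool_rot: [0.0, -0.062, 0.998, -0.0]
wrist_force: [-0.4, 0.7, -0.9]
grip_width: 0.0007
grasp_force: 0.0
```

>>> move_arm(deltas=[{"dx": 0.2, "dy": 0.024, "dz": 0, "roll": 0, "jaw": 0}, {"dx": 0.1, "dy": 0.012, "dz": 0, "roll": 0, "jaw": 0}, {"dx": 0.1, "dy": 0.012, "dz": 0, "roll": 0, "jaw": 0}])

```text
time_s: 4.12
eef_pos: [0.5272, -0.2475, 0.0707]
tool_rot: [-0.0, -0.062, 0.998, 0.0]
wrist_force: [0.0, 0.0, 0.0]
grip_width: 0.0005
grasp_force: 0.0
```

>>> move_arm(deltas=[{"dx": 0.1, "dy": 0.012, "dz": 0, "roll": 0, "jaw": 0}, {"dx": 0.1, "dy": 0.012, "dz": 0, "roll": 0, "jaw": 0}])

```text
time_s: 4.28
eef_pos: [0.531, -0.2473, 0.0708]
tool_rot: [-0.0, -0.062, 0.998, 0.0]
wrist_force: [-0.8, 0.4, 0.3]
grip_width: 0.0005
grasp_force: 0.0
```

>>> move_arm(deltas=[{"dx": 0.1, "dy": 0.012, "dz": 0, "roll": 0, "jaw": 0}])

```text
time_s: 4.37
eef_pos: [0.5331, -0.247, 0.0709]
tool_rot: [-0.0, -0.062, 0.998, 0.0]
wrist_force: [0.2, 0.9, 0.2]
grip_width: 0.0004
grasp_force: 0.0
```

```bash
python3 - <<'E'
from h import *
a=get_image('side')[220:370,320:520]
cv2.imwrite('pics/p2.png',cv2.resize(a,(800,600),interpolation=cv2.INTER_CUBIC))
E
```

```text
(no output)
```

View pics/p2.png

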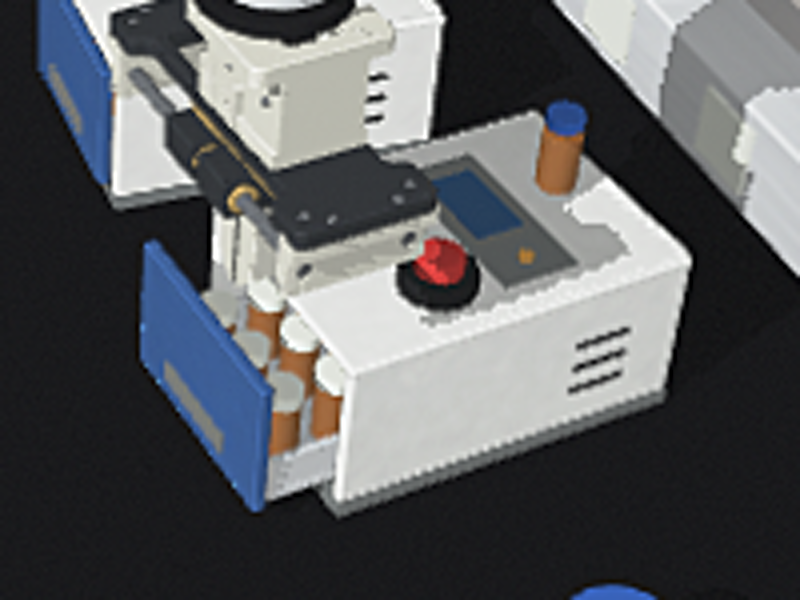

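The fingers seem to stand behind the panel line, and the tray hasn't moved. I'll check by projecting the TCP into the image before going further.

```bash
python3 - <<'E'
from h import *
def proj(n,P):
    c=calibration(n);w=c['attitude'];v=R.from_quat([*w[1:],w[0]]).inv().apply(np.array(P)-c['position'])
    K=np.array([[c['fx'],0,c['cx']],[0,c['fy'],c['cy']],[0,0,1]])
    return cv2.projectPoints(np.array([[v[0],-v[1],-v[2]]]),np.zeros(3),np.zeros(3),K,np.array([c['k1'],0,0,0.]))[0].ravel()
s=state();p=s['eef_pos'];print(p,s['q'],s['wrist_force'])
for z in(0,.025,.066,.1): print(z,(proj('side',p+[0,0,z])-[320,220])*4)
p0=np.array([.4623,-.2573,.0674])
for z in(0,.03,.066): print('pre',z,(proj('side',p0+[0,0,z])-[300,180])*2)
a0=np.array([.22088829,.47582008,.18781382]);print('start tip',proj('side',a0),proj('side',a0+[0,0,.066]))
E
```

```text
[ 0.53345772 -0.24702808  0.07089085] [-5.64098929e-01  5.66934501e-01  1.50333525e+00  1.89936043e-04
  1.07111017e+00 -2.25844194e+00] [-0.26233889 -0.08153708 -0.26290094]
0 [245.45459244 329.48721891]
0.025 [248.19272011 291.65383669]
0.066 [252.82445075 227.47288835]
0.1 [256.80423408 172.1406545 ]
pre 0 [ 99.01395358 268.65452827]
pre 0.03 [ 99.70340878 245.79799304]
pre 0.066 [100.55744582 217.40296678]
start tip [179.35226684 124.33286297] [175.84628617 101.59030702]
```

```bash
python3 - <<'E'
from h import *
a=cv2.imread('pics/side0.png')[60:140,110:230]; b=get_image('top')[150:270,370:490]
cv2.imwrite('pics/p3.png',np.hstack([cv2.resize(a,(400,267)),cv2.resize(b,(400,400))[:267]])) if 0 else cv2.imwrite('pics/p3.png',np.hstack([cv2.resize(a,(400,300),interpolation=cv2.INTER_CUBIC),cv2.resize(b,(300,300),interpolation=cv2.INTER_CUBIC)]))
E
```

```text
(no output)
```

View pics/p3.png

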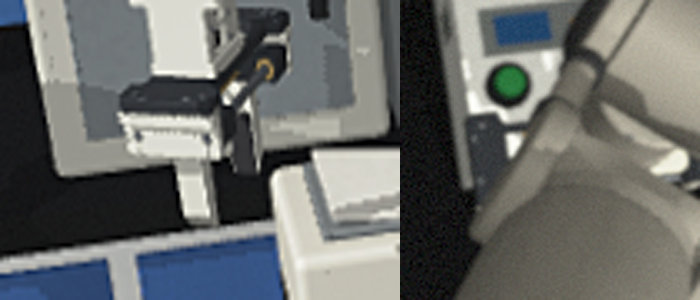

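The image doesn't match the reported TCP: the fingers look about 30 mm higher than stated, so they passed over the panel without touching it. I'll check against the start pictures from both cameras.

```bash
cat >> h.py <<'E'
def proj(n,P):
    c=calibration(n);w=c['attitude'];v=R.from_quat([*w[1:],w[0]]).inv().apply(np.array(P)-c['position'])
    K=np.array([[c['fx'],0,c['cx']],[0,c['fy'],c['cy']],[0,0,1]])
    return cv2.projectPoints(np.array([[v[0],-v[1],-v[2]]]),np.zeros(3),np.zeros(3),K,np.array([c['k1'],0,0,0.]))[0].ravel()
E
python3 - <<'E'
from h import *
p=np.array([.22088829,.47582008,.18781382]);u=np.array([.4212,.907,0])
t=cv2.imread('pics/top0.png');s=cv2.imread('pics/side0.png')
A=cv2.resize(s[60:140,130:210],(480,480),interpolation=cv2.INTER_CUBIC);B=cv2.resize(t[320:440,0:120],(480,480),interpolation=cv2.INTER_CUBIC) 
for z,c in((0,(0,255,0)),(.066,(255,0,255))):
  for k in(-.055,0,.055):
    q=p+u*k+[0,0,z]
    a=(proj('side',q)-[130,60])*6;b=(proj('top',q)-[0,320])*4
    cv2.circle(A,tuple(int(v) for v in a),4,c,-1);cv2.circle(B,tuple(int(v) for v in b),4,c,-1)
    print(z,k,a,b)
cv2.imwrite('pics/p4.png',cv2.resize(np.hstack([A,B]),(800,400)))
E
```

```text
0 -0.055 [254.23321009 437.40696662] [395.4410471  240.80591896]
0 0 [296.11360104 385.99717781] [300.12315211 189.32525359]
0 0.055 [335.72520703 337.42594046] [206.63798438 138.41558751]
0.066 -0.055 [231.50822469 298.11831185] [323.31819698 262.09440723]
0.066 0 [275.07771701 249.54184213] [221.39929402 206.29348   ]
0.066 0.055 [316.22703126 203.71733307] [121.68899594 151.17992515]
```

View pics/p4.png

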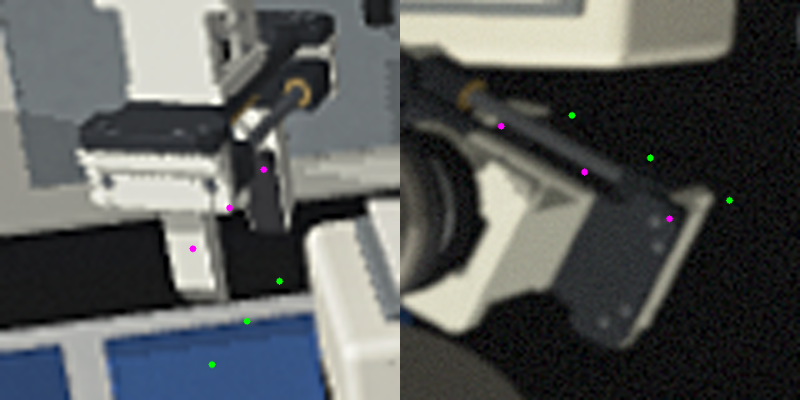

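Both start views (tips at about (205,298) and (272,230) in this composite, predictions in green about 30 mm below them) show the real fingertips roughly 30 mm above the reported TCP. I'll lift, back off to open bench in front of the tray and measure the offset there.

>>> move_arm(deltas=[{"dx": 0, "dy": 0, "dz": 1, "roll": 0, "jaw": 0}, {"dx": 0, "dy": 0, "dz": 0.5, "roll": 0, "jaw": 0}, {"dx": -1, "dy": -0.12, "dz": 0, "roll": 0, "jaw": 0}, {"dx": -1, "dy": -0.12, "dz": 0, "roll": 0, "jaw": 0}, {"dx": -1, "dy": -0.12, "dz": 0, "roll": 0, "jaw": 0}, {"dx": -1, "dy": -0.12, "dz": 0, "roll": 0, "jaw": 0}, {"dx": 0, "dy": 0, "dz": -1, "roll": 0, "jaw": 0}, {"dx": 0, "dy": 0, "dz": -1, "roll": 0, "jaw": 0}, {"dx": 0, "dy": 0, "dz": -0.8, "roll": 0, "jaw": 0}, {"dx": 0, "dy": 0, "dz": 0, "roll": 0, "jaw": 0}])

```text
time_s: 5.3
eef_pos: [0.4515, -0.2556, 0.0426]
tool_rot: [-0.002, -0.062, 0.998, 0.002]
wrist_force: [-1.5, 1.0, -0.6]
grip_width: 0.0006
grasp_force: 0.0
```

```bash
python3 - <<'E'
from h import *
im=get_image('side');p=state()['eef_pos'];print(p)
x0,y0=310,240
A=cv2.resize(im[y0:y0+100,x0:x0+130],None,fx=6,fy=6,interpolation=cv2.INTER_CUBIC)
for z in(0,.01,.02,.03,.04,.05):
    a=(proj('side',p+[0,0,z])-[x0,y0]+.5)*6;print(z,a);cv2.circle(A,tuple(int(v) for v in a),3,(0,255,0),-1)
cv2.imwrite('pics/p5.png',A)
E
```

```text
[ 0.45235051 -0.25612783  0.04411179]
0 [208.92328295 504.67672369]
0.01 [209.4409632  482.58671414]
0.02 [209.96357138 460.26755912]
0.03 [210.49117206 437.71593247]
0.04 [211.02383075 414.92844879]
0.05 [211.56161398 391.90166227]
```

View pics/p5.png

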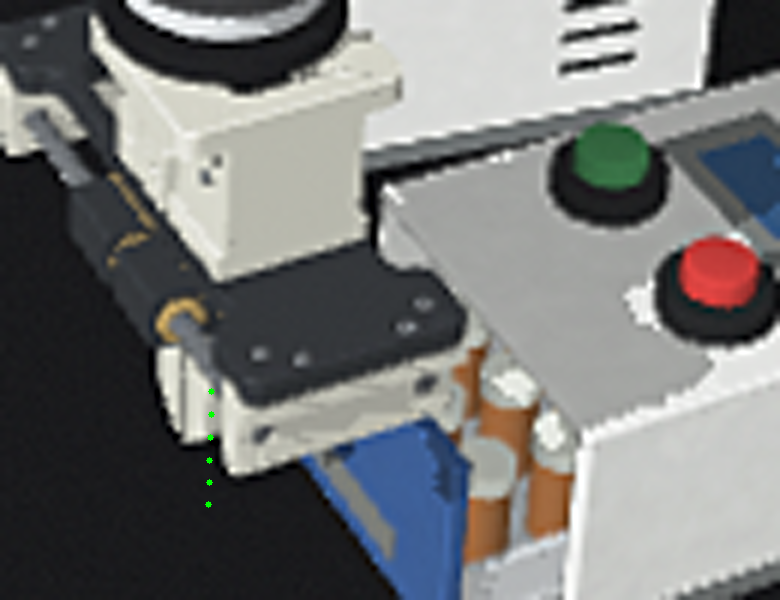

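In this view the finger bottoms end at about (190,440), where the dots put roughly +29 mm, so I'll use real tip z ≈ reported + 0.03. At the reported 0.044 the tips are at about 0.074, below the panel's 0.096 top. I'll push now and watch the force.

>>> move_arm(deltas=[{"dx": 0.5, "dy": 0.06, "dz": 0, "roll": 0, "jaw": 0}, {"dx": 0.5, "dy": 0.06, "dz": 0, "roll": 0, "jaw": 0}, {"dx": 0.5, "dy": 0.06, "dz": 0, "roll": 0, "jaw": 0}, {"dx": 0.5, "dy": 0.06, "dz": 0, "roll": 0, "jaw": 0}, {"dx": 0.3, "dy": 0.04, "dz": 0, "roll": 0, "jaw": 0}, {"dx": 0.3, "dy": 0.04, "dz": 0, "roll": 0, "jaw": 0}])

```text
time_s: 5.85
eef_pos: [0.5061, -0.25, 0.0451]
tool_rot: [0.0, -0.062, 0.998, -0.0]
wrist_force: [-2.1, -0.4, 0.3]
grip_width: 0.0006
grasp_force: 0.9
```

>>> move_arm(deltas=[{"dx": 0.2, "dy": 0.024, "dz": 0, "roll": 0, "jaw": 0}, {"dx": 0.2, "dy": 0.024, "dz": 0, "roll": 0, "jaw": 0}, {"dx": 0.2, "dy": 0.024, "dz": 0, "roll": 0, "jaw": 0}])

```text
time_s: 6.1
eef_pos: [0.5172, -0.2485, 0.0448]
tool_rot: [-0.0, -0.062, 0.998, 0.0]
wrist_force: [-2.4, 0.3, 0.2]
grip_width: 0.0007
grasp_force: 0.8
```

```bash
python3 - <<'E'
from h import *
a=get_image('side')[220:370,320:520]
cv2.imwrite('pics/p6.png',cv2.resize(a,(800,600),interpolation=cv2.INTER_CUBIC))
for _ in range(3): get_image('top'); print(state()['wrist_force'])
E
```

```text
[-0.14997459  0.91470651  0.36232348]
[-0.50219139  0.17168371 -0.53451156]
[0.13940982 0.20042588 0.23850333]
```

View pics/p6.png

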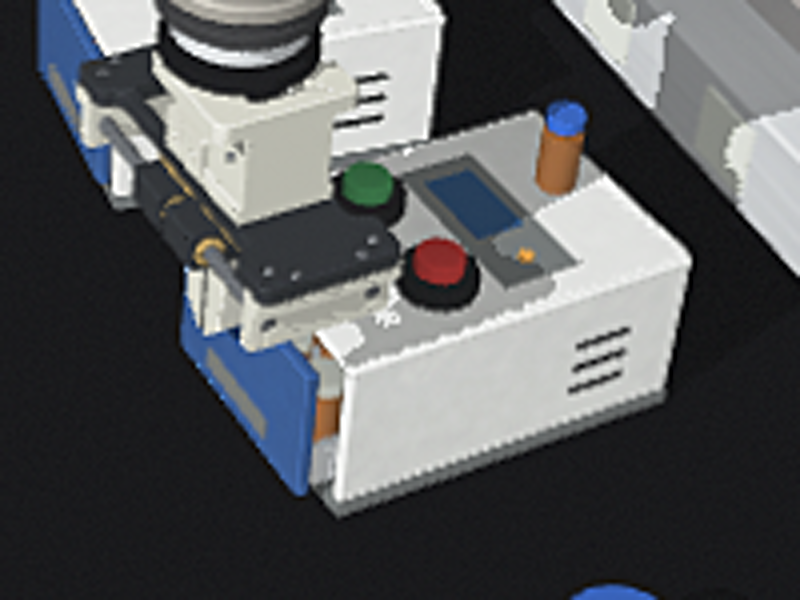

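This shows the fingers on the panel and the tray roughly half in. Now the rest of the push, in small steps.

>>> move_arm(deltas=[{"dx": 0.2, "dy": 0.024, "dz": 0, "roll": 0, "jaw": 0}, {"dx": 0.2, "dy": 0.024, "dz": 0, "roll": 0, "jaw": 0}, {"dx": 0.1, "dy": 0.012, "dz": 0, "roll": 0, "jaw": 0}])

```text
time_s: 6.55
eef_pos: [0.5273, -0.2473, 0.0447]
tool_rot: [-0.0, -0.062, 0.998, 0.0]
wrist_force: [-1.8, -0.7, 0.4]
grip_width: 0.0008
grasp_force: 0.8
```

>>> move_arm(deltas=[{"dx": 0.1, "dy": 0.012, "dz": 0, "roll": 0, "jaw": 0}, {"dx": 0.1, "dy": 0.012, "dz": 0, "roll": 0, "jaw": 0}])

```text
time_s: 6.72
eef_pos: [0.5291, -0.2471, 0.0447]
tool_rot: [-0.002, -0.062, 0.998, 0.0]
wrist_force: [-15.5, -3.2, 8.0]
grip_width: 0.0002
grasp_force: 8.1
```

Force jumped to 15 N at x = 0.529, where I expected the end stop, so the tray is home. I'll hold briefly, back off, rise and go over the green key.

>>> move_arm(deltas=[{"dx": 0, "dy": 0, "dz": 0, "roll": 0, "jaw": 0}, {"dx": 0, "dy": 0, "dz": 0, "roll": 0, "jaw": 0}, {"dx": -1, "dy": -0.12, "dz": 0, "roll": 0, "jaw": 0}, {"dx": 0, "dy": 0, "dz": 1, "roll": 0, "jaw": 0}, {"dx": 0, "dy": 0, "dz": 1, "roll": 0, "jaw": 0}, {"dx": 0, "dy": 0, "dz": 1, "roll": 0, "jaw": 0}, {"dx": 0, "dy": 0, "dz": 1, "roll": 0, "jaw": 0}, {"dx": 0, "dy": 0, "dz": 1, "roll": 0, "jaw": 0}])

```text
time_s: 7.38
eef_pos: [0.5116, -0.2495, 0.1461]
tool_rot: [0.001, -0.062, 0.998, -0.0]
wrist_force: [0.7, 0.2, 0.2]
grip_width: 0.0003
grasp_force: 0.0
```

>>> move_arm(deltas=[{"dx": 0.85, "dy": 0.37, "dz": 0, "roll": 0, "jaw": 0}, {"dx": 0.85, "dy": 0.37, "dz": 0, "roll": 0, "jaw": 0}, {"dx": 0.85, "dy": 0.37, "dz": 0, "roll": 0, "jaw": 0}, {"dx": 0.85, "dy": 0.37, "dz": 0, "roll": 0, "jaw": 0}, {"dx": 0.85, "dy": 0.37, "dz": 0, "roll": 0, "jaw": 0}, {"dx": 0.85, "dy": 0.37, "dz": 0, "roll": 0, "jaw": 0}, {"dx": 0, "dy": 0, "dz": 0, "roll": 0, "jaw": 0}])

```text
time_s: 7.97
eef_pos: [0.616, -0.2034, 0.1446]
tool_rot: [0.001, -0.063, 0.998, 0.0]
wrist_force: [-0.8, 1.1, -0.4]
grip_width: 0.0005
grasp_force: 0.0
```

>>> move_arm(deltas=[{"dx": -0.1, "dy": -0.05, "dz": -0.6, "roll": 0, "jaw": 0}, {"dx": 0, "dy": 0, "dz": -0.6, "roll": 0, "jaw": 0}, {"dx": 0, "dy": 0, "dz": -0.6, "roll": 0, "jaw": 0}, {"dx": 0, "dy": 0, "dz": 0, "roll": 0, "jaw": 0}])

```text
time_s: 8.3
eef_pos: [0.6096, -0.2056, 0.1063]
tool_rot: [-0.002, -0.062, 0.998, 0.001]
wrist_force: [-0.8, -0.2, -1.3]
grip_width: 0.0001
grasp_force: 0.0
```

```bash
python3 - <<'E'
from h import *
x0,y0=350,220
A=cv2.resize(get_image('side')[y0:y0+110,x0:x0+150],None,fx=5.3,fy=5.3,interpolation=cv2.INTER_CUBIC)
p=state()['eef_pos'];print(p)
for z in(0,.03): 
    a=(proj('side',p+[0,0,z])-[x0,y0]+.5)*5.3;print(a);cv2.circle(A,tuple(int(v) for v in a),3,(0,255,255),-1)
cv2.imwrite('pics/p7.png',A)
E
```

```text
[ 0.61024052 -0.20586463  0.10772295]
[318.66088655 260.39822987]
[325.09418424 198.94320046]
```

View pics/p7.png

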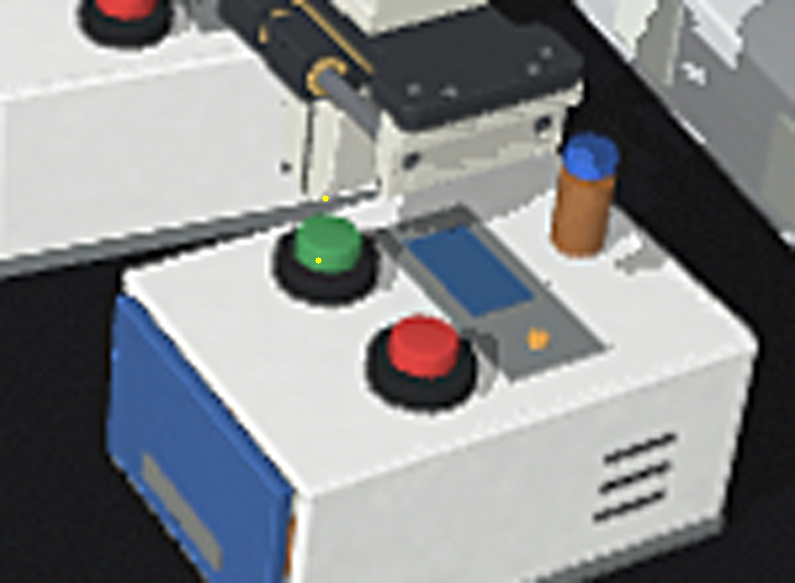

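The side view has the fingertips (bottom about (330,194)) right above the green key top (329,225), about 15 mm up, and the tray panel flush. I'll lower slowly and watch the force.

>>> move_arm(deltas=[{"dx": 0.1, "dy": 0.05, "dz": -0.2, "roll": 0, "jaw": 0}, {"dx": 0, "dy": 0, "dz": -0.2, "roll": 0, "jaw": 0}, {"dx": 0, "dy": 0, "dz": 0, "roll": 0, "jaw": 0}])

```text
time_s: 8.6
eef_pos: [0.6131, -0.205, 0.1006]
tool_rot: [-0.0, -0.062, 0.998, 0.0]
wrist_force: [-0.5, -0.4, -0.9]
grip_width: 0.0007
grasp_force: 0.0
```

>>> move_arm(deltas=[{"dx": 0, "dy": 0, "dz": -0.1, "roll": 0, "jaw": 0}, {"dx": 0, "dy": 0, "dz": -0.1, "roll": 0, "jaw": 0}, {"dx": 0, "dy": 0, "dz": 0, "roll": 0, "jaw": 0}])

```text
time_s: 8.85
eef_pos: [0.613, -0.205, 0.0966]
tool_rot: [-0.0, -0.062, 0.998, 0.0]
wrist_force: [0.8, 0.1, -1.2]
grip_width: 0.0006
grasp_force: 0.0
```

>>> move_arm(deltas=[{"dx": 0, "dy": 0, "dz": -0.1, "roll": 0, "jaw": 0}, {"dx": 0, "dy": 0, "dz": 0, "roll": 0, "jaw": 0}])

```text
time_s: 9.02
eef_pos: [0.613, -0.205, 0.0946]
tool_rot: [-0.0, -0.062, 0.998, 0.0]
wrist_force: [0.2, 0.9, 0.4]
grip_width: 0.0002
grasp_force: 0.0
```

>>> move_arm(deltas=[{"dx": 0, "dy": 0, "dz": -0.1, "roll": 0, "jaw": 0}, {"dx": 0, "dy": 0, "dz": 0, "roll": 0, "jaw": 0}])

```text
time_s: 9.18
eef_pos: [0.613, -0.205, 0.0925]
tool_rot: [-0.0, -0.062, 0.998, 0.0]
wrist_force: [-0.1, -0.1, 0.1]
grip_width: 0.0004
grasp_force: 0.0
```

>>> move_arm(deltas=[{"dx": 0, "dy": 0, "dz": -0.1, "roll": 0, "jaw": 0}, {"dx": 0, "dy": 0, "dz": 0, "roll": 0, "jaw": 0}])

```text
time_s: 9.35
eef_pos: [0.613, -0.2049, 0.0905]
tool_rot: [-0.0, -0.062, 0.998, 0.0]
wrist_force: [0.1, 0.3, 0.8]
grip_width: 0.0003
grasp_force: 0.0
```

>>> move_arm(deltas=[{"dx": 0, "dy": 0, "dz": -0.1, "roll": 0, "jaw": 0}, {"dx": 0, "dy": 0, "dz": 0, "roll": 0, "jaw": 0}])

```text
time_s: 9.52
eef_pos: [0.613, -0.2049, 0.0885]
tool_rot: [-0.0, -0.062, 0.998, 0.0]
wrist_force: [-0.6, 0.2, 0.3]
grip_width: 0.0004
grasp_force: 0.0
```

>>> move_arm(deltas=[{"dx": 0, "dy": 0, "dz": -0.1, "roll": 0, "jaw": 0}, {"dx": 0, "dy": 0, "dz": 0, "roll": 0, "jaw": 0}])

```text
time_s: 9.68
eef_pos: [0.613, -0.2049, 0.0864]
tool_rot: [-0.0, -0.062, 0.998, 0.0]
wrist_force: [-0.0, 0.3, 0.3]
grip_width: 0.0
grasp_force: 0.0
```

I've gone past the picture allowance: 11 viewed against a limit of 10. I'll view no more and work from force and position readings.

>>> move_arm(deltas=[{"dx": 0, "dy": 0, "dz": -0.1, "roll": 0, "jaw": 0}, {"dx": 0, "dy": 0, "dz": 0, "roll": 0, "jaw": 0}])

```text
time_s: 9.85
eef_pos: [0.613, -0.205, 0.0844]
tool_rot: [-0.0, -0.062, 0.998, 0.0]
wrist_force: [-0.0, 0.0, -0.1]
grip_width: 0.0006
grasp_force: 0.0
```

>>> move_arm(deltas=[{"dx": 0, "dy": 0, "dz": -0.1, "roll": 0, "jaw": 0}, {"dx": 0, "dy": 0, "dz": 0, "roll": 0, "jaw": 0}])

```text
time_s: 10.02
eef_pos: [0.6132, -0.2051, 0.0828]
tool_rot: [0.0, -0.062, 0.998, -0.0]
wrist_force: [-1.0, 0.2, 2.2]
grip_width: 0.0002
grasp_force: 1.0
```

Contact: 2.2 N at z 0.083. Now pressing gently to the bottom.

>>> move_arm(deltas=[{"dx": 0, "dy": 0, "dz": -0.1, "roll": 0, "jaw": 0}, {"dx": 0, "dy": 0, "dz": 0, "roll": 0, "jaw": 0}])

```text
time_s: 10.18
eef_pos: [0.6133, -0.205, 0.0809]
tool_rot: [0.0, -0.062, 0.998, -0.0]
wrist_force: [-0.2, 0.2, 3.3]
grip_width: 0.0005
grasp_force: 1.5
```

>>> move_arm(deltas=[{"dx": 0, "dy": 0, "dz": -0.1, "roll": 0, "jaw": 0}, {"dx": 0, "dy": 0, "dz": 0, "roll": 0, "jaw": 0}])

```text
time_s: 10.35
eef_pos: [0.6132, -0.2051, 0.0789]
tool_rot: [0.0, -0.062, 0.998, -0.0]
wrist_force: [-0.2, 0.6, 3.8]
grip_width: -0.0
grasp_force: 2.1
```

>>> move_arm(deltas=[{"dx": 0, "dy": 0, "dz": -0.05, "roll": 0, "jaw": 0}, {"dx": 0, "dy": 0, "dz": 0, "roll": 0, "jaw": 0}])

```text
time_s: 10.52
eef_pos: [0.6133, -0.2051, 0.078]
tool_rot: [0.0, -0.062, 0.998, -0.0]
wrist_force: [-1.1, 0.4, 4.5]
grip_width: 0.0005
grasp_force: 2.4
```

>>> move_arm(deltas=[{"dx": 0, "dy": 0, "dz": -0.05, "roll": 0, "jaw": 0}, {"dx": 0, "dy": 0, "dz": 0, "roll": 0, "jaw": 0}])

```text
time_s: 10.68
eef_pos: [0.6133, -0.2051, 0.0779]
tool_rot: [0.0, -0.062, 0.998, -0.0]
wrist_force: [-1.8, 0.9, 9.1]
grip_width: 0.0003
grasp_force: 4.4
```

The key has bottomed: 9 N and no further travel. I'll release straight up and draw back.

>>> move_arm(deltas=[{"dx": 0, "dy": 0, "dz": 0, "roll": 0, "jaw": 0}, {"dx": 0, "dy": 0, "dz": 0.3, "roll": 0, "jaw": 0}, {"dx": 0, "dy": 0, "dz": 0.6, "roll": 0, "jaw": 0}, {"dx": 0, "dy": 0, "dz": 1, "roll": 0, "jaw": 0}, {"dx": 0, "dy": 0, "dz": 1, "roll": 0, "jaw": 0}, {"dx": 0, "dy": 0, "dz": 1, "roll": 0, "jaw": 0}, {"dx": 0, "dy": 0, "dz": 1, "roll": 0, "jaw": 0}, {"dx": 0, "dy": 0, "dz": 1, "roll": 0, "jaw": 0}])

```text
time_s: 11.35
eef_pos: [0.6128, -0.2049, 0.1952]
tool_rot: [-0.001, -0.062, 0.998, 0.0]
wrist_force: [0.0, -0.2, -0.6]
grip_width: 0.0002
grasp_force: 0.0
```

>>> move_arm(deltas=[{"dx": -1, "dy": 0, "dz": 0, "roll": 0, "jaw": 0}, {"dx": -1, "dy": 0, "dz": 0, "roll": 0, "jaw": 0}, {"dx": -1, "dy": 0, "dz": 0, "roll": 0, "jaw": 0}, {"dx": -1, "dy": 0, "dz": 0, "roll": 0, "jaw": 0}, {"dx": -1, "dy": 0, "dz": 0, "roll": 0, "jaw": 0}, {"dx": -1, "dy": 0, "dz": 0, "roll": 0, "jaw": 0}, {"dx": -1, "dy": 0, "dz": 0, "roll": 0, "jaw": 0}, {"dx": -1, "dy": 0, "dz": 0, "roll": 0, "jaw": 0}, {"dx": 0, "dy": 0, "dz": 0, "roll": 0, "jaw": 0}, {"dx": 0, "dy": 0, "dz": 0, "roll": 0, "jaw": 0}])

```text
time_s: 12.18
eef_pos: [0.4527, -0.2051, 0.195]
tool_rot: [0.0, -0.061, 0.998, 0.0]
wrist_force: [-0.2, 0.4, 0.3]
grip_width: 0.0002
grasp_force: 0.0
```

```bash
python3 - <<'E'
from h import *
s=get_image('side');s0=cv2.imread('pics/side0.png')
def key(im):
    b,g,r=[im[250:280,395:425,i].astype(int) for i in range(3)]
    m=((g-r>30)&(g-b>20)).astype(np.uint8);q=cv2.moments(m,True);return q['m10']/q['m00']+395,q['m01']/q['m00']+250,q['m00']
print(key(s0),key(s))
# panel: lowest right blue corner, image columns
def pan(im):
    b,g,r=[im[270:350,350:412,i].astype(int) for i in range(3)]
    m=((b-r>50)&(b-g>20)).astype(np.uint8);return cv2.boundingRect(m)
print(pan(s0),pan(s))
O=np.array([.646,-.234]);x=np.array([.9925,.12]);e=np.array([-.12,.9925])
for d in(0,.005,.032): print(d,proj('side',[*(O-(.108+d)*x-.062*e),.016]),proj('side',[*(O-(.108+d)*x+.062*e),.096]))
print(state()['eef_pos'],state()['wrist_force'])
E
```

```text
(411.43220338983053, 265.4237288135593, 118.0) (411.43220338983053, 265.4237288135593, 118.0)
(5, 10, 33, 68) (20, 6, 35, 66)
0 [397.33586597 341.56379916] [369.98866263 274.34906246]
0.005 [395.14250124 342.31988412] [367.83787275 274.9807283 ]
0.032 [383.18342391 346.4389766 ] [356.11609878 278.42204344]
[ 0.45347877 -0.2052099   0.19496509] [-0.16166332  0.45636581 -0.78762219]
```

The key is back up, with its pixels identical to the start. The panel edge is at column 370, where 370 means home. Handing in.

```bash
python3 -c "
from station import *
print(hand_in())"
```

```text
the job is handed in; nothing more can be done
None
```

The blue tray is pushed home and its green start key was pressed fully down at about 9 N and came back up; the hand is clear and the job is handed in, no verdict returned, and I viewed 11 pictures against the limit of 10.

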